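Clamp the pressure hub of a basket press at its mark

TASK

Fit the flanged clamp hub over the post of the little basket press with its cam lever left open, then press it down on the spring until its top rim is level with the groove turned round the post. Hold it there while you squeeze the lever fully shut against the hub, so that it locks at that height, and finish still gripping the closed hub and lever: do not let go. Leave the other things where they stand.

Things in the scene. Friction and masses are not known exactly. Their poses are not given: they have to be found in the camera images.
- clamp_hub: Loose aluminium clamp hub, about 0.23 kg: round flange 90 mm across, 6 mm thick, with an upright sleeve in its middle, 40 mm high in all; it starts flange down on the chopping board. A 14 mm bore runs right through. Origin: centre of the flange's underside; z up the sleeve, cam lever on its +y side. Straddled along its y, cheek plus lever measure 34 mm shut (y -13 to +21), 49 mm open (to +36).
- hub_grip (a point): Point on the hub's axis, 26 mm above its underside, between the two plain flats to carry it by: 30 mm apart along the hub's x (at x = -15 and +15 mm), each 20 mm wide, from 7 to 39 mm above the underside.
- hub_cheek (a point): Middle of the hub's plain ribbed cheek, across from the lever, at hub y = -13, z = 23 mm. Beside the cheek and beside the lever the flange's flat top (6 mm above its underside, out to radius 45 mm) is the rest for pressing the hub down with the fingertips.
- hub_rim (a point): Centre of the top rim of the hub's sleeve, on its axis 40 mm above the flange's underside.
- cam_lever (a joint): Cam lever angle: 0 shut (upright, flush along the sleeve), 0.62 rad wide open (leaning out to the hub's +y). Starts at 0.52 to 0.60 and stays where left; about 3 N at the tip moves it. Axis along the hub's x at y = 17, z = 13 mm; 16 mm wide. Squeezing its tip towards the cheek shuts it; last, its cam nose bears on the post and locks the hub. Shut, the nose blocks the bore.
- lever_tip (a point): Middle of the end of the steel cam lever, 29 mm above its axis: hub y = 18.5, z = 42 mm when shut; about y = 34, z = 37 mm when open.
- press: Basket press, fixed on the chopping board (its top 17.5 mm above the glass hob): three legs, steel basin 132 mm across with a pouring lip at its -x side, slatted wooden basket 109 mm across, rim at 90 mm, and a centre post. Origin: on the board under the post; z up. Heights above it: top of the relaxed coil spring (round washer, 38 mm) 122, groove 143, post tip 152 mm.
- post_tip (a point): Top of the press's centre post, on its axis. The post is 12 mm thick, so the hub's bore has 1 mm to spare all round; its last 6 mm taper to 6.4 mm. A range hood hangs over the back of the hob, from about x = 0.59 m onwards and 0.58 m up: keep the wrist short of it.
- post_mark (a point): Middle of the groove (6 mm wide) turned round the post, 9 mm below its tip. The mark is met when the hub's top rim is at this height. A hub resting on the relaxed spring has its rim 19 mm above it, so the spring must be pressed 19 mm; it then pushes the hub up with about 6 N (0.3 N per mm) until the lever is shut.
- ramekin_b: Bystander: small white straight-sided dish, 68 mm across and 36 mm high, under the press's pouring lip.
- shelf_bowl: Bystander: white bowl, 116 mm across, 63 mm high.
- lemon_b: Bystander: lemon, 72 x 55 x 56 mm.
- avocado: Bystander: avocado, 101 x 68 x 68 mm.
- mug: Bystander: two-tone mug with a handle, 86 mm across, 107 mm high.
- peeler: Bystander: peeler, 170 mm long.
Things that resemble listed ones, but are neither listed nor needed, are in the scene too. What is shaped like the clamp_hub but brown is not meant.

How it is judged:
On the way, in this order (a step that is already met when the one before it is completed fails the run):
1. the hub is on the post, upright, its lever open (horizontal distance between hub_rim and post_mark below 0.004 m and angle between clamp_hub's own z axis and vertical below 0.12 rad and z of hub_rim in the frame of post_mark below 0.027 m and value of joint cam_lever above 0.25 rad), for 0.2 s.
2. the hub is pressed down to the mark and held there with its lever still open (horizontal distance between hub_rim and post_mark below 0.004 m and angle between clamp_hub's own z axis and vertical below 0.12 rad and z of hub_rim in the frame of post_mark between -0.004 and 0.004 m and value of joint cam_lever above 0.25 rad), for 0.2 s.
At the end, for the whole second after the job is handed in: The hub is upright on the post (rim within 4 mm of the axis, tilt under 0.12 rad) with its top rim within 4 mm of the height of the groove's middle, the cam lever is shut (under 0.06 rad), and the fingers still grip the hub and its lever (contact force over 15 N) (horizontal distance between hub_rim and post_mark below 0.004 m and angle between clamp_hub's own z axis and vertical below 0.12 rad and z of hub_rim in the frame of post_mark between -0.004 and 0.004 m and value of joint cam_lever below 0.06 rad and contact force between the fingers and clamp_hub above 15 N); the arm keeps its last pose, push and grip.
It fails at once if the cam lever is closed before the hub is down at the mark (value of joint cam_lever below 0.15 rad and (z of hub_rim in the frame of post_mark above 0.01 m or horizontal distance between hub_rim and post_mark above 0.015 m)).
It fails at once if another thing is pushed from its place (distance of any of ramekin_b, shelf_bowl, lemon_b, avocado, mug, peeler from where it was at the start of the episode above 0.03 m).
It also fails if it takes over 61 s, if anything falls off the work surface, if the arm or the gripper's body presses on something with over 40 N, if the wrist force passes 120 N, or if a joint passes its speed limit or range.

ROBOT

A 6-joint arm with a two-finger parallel gripper is mounted at the origin on a cart in front of the work surface, level with it; the furniture and walls round the work are solid. World frame = base frame: x ahead of the robot, y to its left, z up, the work surface at z = 0. Lengths are in m, angles in rad, forces in N, time in s.
With the tool pointing down it reaches from about 0.35 to 0.775 m from the base axis. Payload 7.3 kg.
Tool frame: the origin (TCP) lies at the very end of the fingers, on their centre line; the grasp point (between the pads) lies 19 mm behind it; z points along the fingers, y is the line along which they close (so a half turn about z gives the same grasp; the last joint's range is limited). The gripper opens to 92 mm and grips with 3 to 60 N. Pads are 19 mm wide; open, the fingers measure 130 mm over their backs; the gripper's body (75 mm by 190 mm) begins 47 mm behind the grasp point.
Start: joints at [-1.438, 0.342, 1.524, -0, 1.275, -0.146], TCP at [0.145, -0.505, 0.227] pointing down, gripper open.
Joint ranges: [-2.53, 2.53], [-0.77, 2.02], [0.04, 2.7], [-1, 4.14], [0.28, 2.66], [-3.11, 3.11]. Speed limits (rad/s): [2.57, 2.57, 3.14, 3.14, 3.14, 3.14].

INTERFACE

Orientations are given as [roll, pitch, yaw] about the fixed x, y, z axes, in that order (R = Rz(yaw) Ry(pitch) Rx(roll)).
In Python, from cell import robot gives the robot as it stands.
- The arm moves only by the tool apply_moves, never from a script. Its argument "motion" is text: rows parted by semicolons, each of 7 numbers parted by spaces: the opening in per cent of the stroke, from 0 (shut) to 100 (fully open), then the shift along the tool's x, y, z in cm, then the turn, a rotation vector about the tool's x, y, z in rad. A call has 1 to 20 rows; each row shifts and turns the commanded pose from where the row before left it, along the tool's axes as they then stand; what a row does not reach is not made up. A row lasts 1/8 s, in which the tool goes at most 62.5 mm and 10.7 degrees, less where a joint would pass 70% of its speed; a pose out of reach is approached as far as the arm can. A call with a gripper value outside its range is refused whole. The fingers move at their own pace and stop on an object; "force" is the grip in N (left out, the last holds). Time passes only in rows, so rows that do not move let the fingers close. It gives the time, the measured TCP pose, the force, the opening and the grip force at its end, in the units of the state.
- robot.observe(): the state, without advancing time (a new reading comes with each control period).
- robot.read_camera(name): name is "scene" or "top" or "wrist"; returns a dict with "img" (384x512x3 uint8, red, green, blue), "fovy" (degrees; the focal length in pixels is half the picture's height over the tangent of half this angle, whatever the lens; pixels are square), "cx", "cy" (the principal point, pixels), "R" (3x3) and "t" (3): a world point X has camera coordinates R X + t; the wrist camera has in their place "hand_eye" (4x4, takes a point from camera to tool coordinates, whose origin is the TCP and whose axes are the flange's). Camera axes: x right, y down, z forward; pixel columns grow to the right and rows downward; lengths in m; the calibration is good to about 2 mm. The wrist camera is an equidistant fisheye: a pixel r from the principal point sees the ray r / f radians off the axis. A picture is of the moment at which its call begins: read the wrist's pose just before it. There is no depth.
- robot.hand_in(): hands the job in; it is judged then, once.
Trained networks look in a picture, given as the dict that the camera call returned (one of the last four; its "shot" number tells which), for a name from the list of things; names that differ only in an ending like _2 or _b are one class to them, and where a whole thing is asked for, a point or a joint stands for the part that bears it (a point fixed in the world has none). Each returns a list of dicts, best first, with "score" (0 to 1); they miss things now and then, are a little off and sometimes report something else, mostly with a low value. They report only what shows in the picture. A call takes as long as a camera call. They do not tell look-alikes from the thing itself.
- robot.search_frame(target, picture): "centre" ([x, y, z] in m, in world coordinates, good to about 4 mm: the middle of the surface that is visible of it).
- robot.trace(target, picture): "pixels" (384x512 bool, what is visible of it).
The state is a dict: "time": time; "qpos": joint angles; "qvel": joint speeds; "joint_efforts": joint torques, N m; "tool_pos": TCP position; "tool_rot": TCP orientation; "contact_force": force on the tool from outside, world axes, zero at the start; "torque": the same for the moment, N m; "opening": finger opening in m; "grip_force": force on a finger pad.
Only numpy, scipy, OpenCV 4.12 (cv2) and the standard library are available. Lean on these libraries where they do the work, as an engineer would, in place of code of your own. Each camera call takes 0.05 s, during which the arm holds its last target. There are 200 camera calls.

## Working session

There is one attempt and no reset: what is moved stays moved. The work goes in short steps, Python scripts to look and compute and a tool call to move; the robot and the scene stay as the last step left them, time stands still between calls to the robot, and variables do not carry over. Pictures are saved under pics/ and viewed, at most 10 in all, crops included, and the job is handed in when it is done.

Besides the shell and the picture viewer there is one more tool, called as name(argument=value, ...) on one line, values as JSON. apply_moves: Moves the arm, as the interface text tells. Its arguments: {"type":"object","properties":{"motion":{"type":"string"},"force":{"type":"number"}},"required":["motion"]}

```bash
ls; mkdir -p pics
cat > h.py <<'E'
import numpy as np, cv2
from cell import robot
from scipy.spatial.transform import Rotation as Ro
def foc(p): return p["img"].shape[0]/2/np.tan(np.radians(p["fovy"])/2)
def proj(p,X):
    c=p["R"]@np.asarray(X)+p["t"]; f=foc(p); return np.array([p["cx"]+f*c[0]/c[2],p["cy"]+f*c[1]/c[2]])
def ray(p,u,v):
    f=foc(p); d=np.array([(u-p["cx"])/f,(v-p["cy"])/f,1.]); R=np.array(p["R"]); return -R.T@p["t"], R.T@d
def atz(p,u,v,z):
    o,d=ray(p,u,v); return o+d*(z-o[2])/d[2]
def tri(obs):
    A=np.zeros((3,3));b=np.zeros(3)
    for o,d in obs:
        d=d/np.linalg.norm(d);M=np.eye(3)-np.outer(d,d);A+=M;b+=M@o
    return np.linalg.solve(A,b)
def wproj(p,X,pos,rot):
    T=np.linalg.inv(p["hand_eye"]); R=Ro.from_euler("xyz",rot).as_matrix()
    c=(T@np.r_[R.T@(np.asarray(X)-pos),1])[:3]; r=np.hypot(c[0],c[1]); th=np.arctan2(r,c[2]); f=foc(p)
    return np.array([p["cx"],p["cy"]])+f*th*c[:2]/r
def wray(p,u,v,pos,rot):
    f=foc(p); x=np.array([u-p["cx"],v-p["cy"]]);r=np.linalg.norm(x);th=r/f
    d=np.r_[np.sin(th)*x/max(r,1e-9),np.cos(th)]; H=np.array(p["hand_eye"]);R=Ro.from_euler("xyz",rot).as_matrix()
    return np.asarray(pos)+R@H[:3,3], R@H[:3,:3]@d
def save(n,img): cv2.imwrite(f"pics/{n}.png",cv2.cvtColor(img,cv2.COLOR_RGB2BGR))
E
python3 - <<'E'
from h import *
s=robot.observe(); print({k:np.round(v,3) for k,v in s.items()})
ims=[]
for n in ("scene","top"):
    p=robot.read_camera(n); ims.append(p["img"])
    print(n,p["fovy"],np.round(p["R"],3).tolist(),np.round(p["t"],3))
    for t in ("clamp_hub","press","cam_lever","post_tip","post_mark","hub_rim","lever_tip","hub_cheek"):
        try: r=robot.search_frame(t,p)
        except Exception as e: print(t,e); continue
        print(t,[(np.round(q["centre"],3).tolist(),round(q["score"],2),proj(p,q["centre"]).round().tolist()) for q in r[:4]])
save("a",cv2.resize(np.vstack(ims),(450,600)) if 0 else np.hstack([cv2.resize(i,(400,300)) for i in ims]))
save("scene0",cv2.resize(ims[0],(800,600)));save("top0",cv2.resize(ims[1],(800,600)))
E
```

```text
pics
{'time': np.float64(0.0), 'qpos': array([-1.438,  0.343,  1.525,  0.   ,  1.275, -0.146]), 'qvel': array([-0.   ,  0.001, -0.003,  0.001,  0.   ,  0.   ]), 'joint_efforts': array([  0.   , -43.124, -24.422,   0.072,   0.056,  -0.   ]), 'tool_pos': array([ 0.144, -0.504,  0.226]), 'tool_rot': array([-3.14 , -0.   ,  0.279]), 'contact_force': array([ 0.804, -0.322,  0.402]), 'torque': array([ 0.029, -0.02 , -0.049]), 'grip_force': np.float64(0.0), 'opening': np.float64(0.092)}
scene 49.03162055609904 [[-0.657, -0.753, -0.025], [-0.34, 0.325, -0.882], [0.673, -0.571, -0.47]] [0.329 0.243 1.517]
clamp_hub [([0.426, 0.193, 0.008], 0.54, [229.0, 226.0])]
press [([0.432, 0.032, 0.098], 0.82, [258.0, 192.0])]
cam_lever []
post_tip [([0.429, 0.028, 0.093], 0.71, [259.0, 194.0])]
post_mark [([0.429, 0.032, 0.097], 0.84, [258.0, 193.0])]
hub_rim [([0.427, 0.194, 0.006], 0.7, [229.0, 226.0])]
lever_tip []
hub_cheek [([0.423, 0.193, 0.008], 0.67, [230.0, 226.0])]
top 50.433585892261796 [[-0.01, -1.0, 0.006], [-0.992, 0.009, -0.129], [0.129, -0.007, -0.992]] [0.069 0.478 1.339]
clamp_hub [([0.456, -0.162, 0.021], 0.94, [321.0, 196.0]), ([0.437, 0.179, 0.003], 0.78, [220.0, 203.0]), ([0.451, 0.017, 0.101], 0.7, [269.0, 195.0])]
press [([0.448, 0.012, 0.104], 0.83, [270.0, 196.0])]
cam_lever []
post_tip [([0.445, 0.016, 0.102], 0.75, [269.0, 197.0])]
post_mark [([0.451, 0.015, 0.102], 0.77, [269.0, 195.0])]
hub_rim [([0.434, 0.182, 0.005], 0.89, [219.0, 204.0]), ([0.458, -0.166, 0.022], 0.58, [322.0, 196.0]), ([0.363, -0.007, 0.026], 0.3, [275.0, 224.0])]
lever_tip []
hub_cheek [([0.452, -0.162, 0.026], 0.84, [321.0, 197.0]), ([0.436, 0.186, 0.006], 0.8, [218.0, 204.0]), ([0.543, 0.406, 0.015], 0.3, [153.0, 173.0])]
```

Run:
```python
import cv2,numpy as np
s=cv2.imread("pics/scene0.png");t=cv2.imread("pics/top0.png")
cv2.imwrite("pics/both.png",np.vstack([s[200:500,100:700],t[200:480,150:750]])[:600])
```

```text
(no output)
```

View pics/both.png

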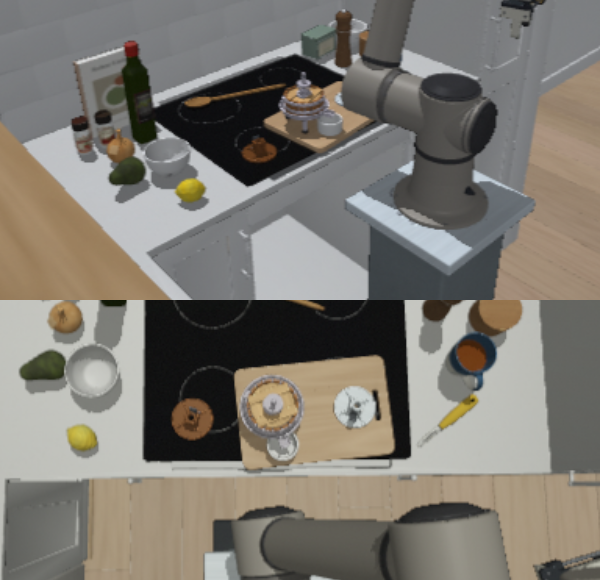

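Run:
```python
from h import *
p=robot.read_camera("wrist");print(np.round(p["hand_eye"],3).tolist(),p["fovy"])
t=robot.read_camera("top")["img"]
save("crop1",cv2.resize(t[160:250,195:355],(800,450),interpolation=cv2.INTER_CUBIC))
```

```text
[[-0.0, -0.965, -0.262, 0.07], [1.0, -0.0, -0.0, 0.0], [0.0, -0.262, 0.965, -0.16], [0.0, 0.0, 0.0, 1.0]] 65.70646984690485
```

View pics/crop1.png

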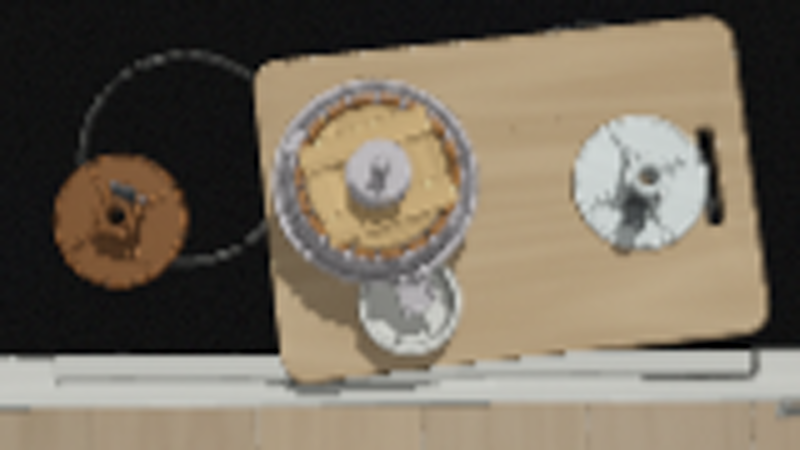

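Candidates: brown hub at top-view pixel (219,203), which is the decoy, and the silver hub at (323,196) on the board, which fits the aluminium description. The press post is at (271,195). I'll go above the silver hub.

apply_moves(motion="100 3.9 -2.4 0 0 0 0;100 3.9 -2.4 0 0 0 0;100 3.9 -2.4 0 0 0 0;100 3.9 -2.4 0 0 0 0;100 3.9 -2.4 0 0 0 0;100 3.9 -2.4 0 0 0 0;100 3.9 -2.4 0 0 0 0;100 3.9 -2.4 0 0 0 0;100 3.9 -2.4 0 0 0 0;100 3.9 -2.4 0 0 0 0;100 0 0 0 0 0 0;100 0 0 0 0 0 0")

```text
time: 2.5
tool_pos: [0.4531, -0.1669, 0.2266]
tool_rot: [3.141, 0.001, 0.279]
contact_force: [0.6, 0.1, -0.5]
opening: 0.0919
grip_force: 0.0
```

Run:
```python
from h import *
s=robot.observe();pos,rot=s["tool_pos"],s["tool_rot"];print(s["time"],pos,rot)
p=robot.read_camera("wrist")
for t in ("clamp_hub","cam_lever","lever_tip","hub_rim","press","hub_cheek"):
    print(t,[(np.round(q["centre"],4).tolist(),round(q["score"],2),wproj(p,q["centre"],pos,rot).round().tolist()) for q in robot.search_frame(t,p)[:3]])
m=robot.trace("clamp_hub",p)
if m: 
    for q in m[:2]:
        ys,xs=np.nonzero(q["pixels"]);print(q["score"],xs.min(),xs.max(),ys.min(),ys.max())
np.savez("w1.npz",img=p["img"],pos=pos,rot=rot,fovy=p["fovy"],cx=p["cx"],cy=p["cy"],hand_eye=p["hand_eye"])
save("w1",cv2.resize(p["img"],(800,600)))
```

```text
2.5 [ 0.45307433 -0.1668628   0.22660467] [3.14143062e+00 5.92472213e-04 2.79416134e-01]
clamp_hub [([0.4403, 0.1692, 0.0099], 0.89, [41.0, 117.0]), ([0.4573, -0.168, 0.0232], 0.66, [257.0, 164.0])]
cam_lever [([0.4305, -0.1641, 0.0406], 0.54, [248.0, 187.0])]
lever_tip [([0.4324, -0.1603, 0.041], 0.71, [246.0, 184.0]), ([0.4528, 0.1786, 0.0295], 0.5, [30.0, 109.0]), ([0.4581, -0.1658, 0.0237], 0.2, [256.0, 163.0])]
hub_rim [([0.4606, -0.1668, 0.0249], 0.8, [257.0, 161.0]), ([0.4451, 0.177, 0.0002], 0.73, [41.0, 113.0])]
press [([0.4599, -0.0053, 0.1033], 0.92, [107.0, 135.0])]
hub_cheek [([0.4418, 0.1751, 0.0084], 0.96, [39.0, 116.0])]
0.78 222 294 129 198
0.75 13 55 89 146
```

View pics/w1.png

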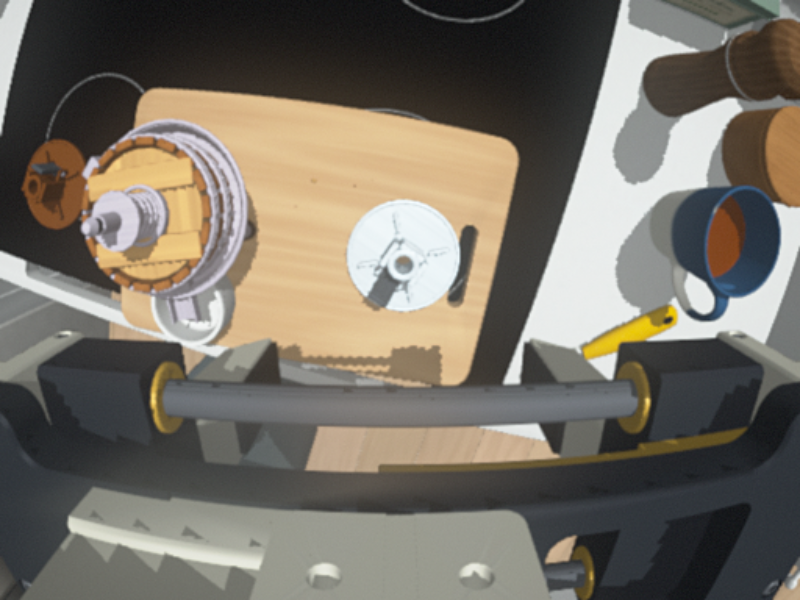

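The wrist view shows the silver hub's bore at (258,169) in camera pixels, with its dark lever pointing down-left to about (246,186). The press post is at (54,146), and the brown decoy is at the far left. Next I'll zoom in for the yaw.

Run:
```python
from h import *
d=np.load("w1.npz");img=d["img"]
a=cv2.resize(img[120:205,215:300],(510,510),interpolation=cv2.INTER_CUBIC)
p=robot.read_camera("top")
r=robot.trace("post_tip",p)
print([(q["score"],int(q["pixels"].sum())) for q in r])
b=cv2.resize(img[105:190,45:165][:, :48],(288,510),interpolation=cv2.INTER_CUBIC)
save("crop2",np.hstack([a,b]))
```

```text
[(0.63, 1366)]
```

View pics/crop2.png

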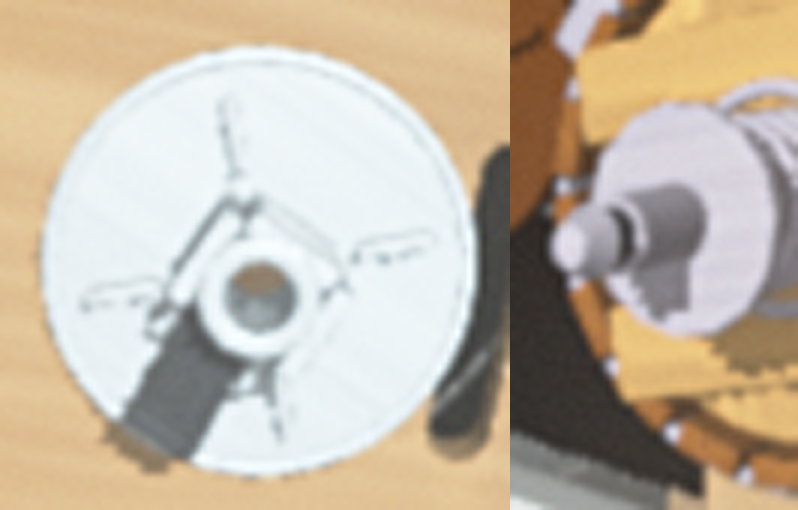

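The crop shows the bore centre at wrist pixel (258.8,169.5), the lever end at (241.2,193.7) and the flange centre at (258,163.7). The post tip is at (55.5,146.7).

Run:
```python
from h import *
p=dict(np.load("w1.npz"));pos,rot=p["pos"],p["rot"];p["fovy"]=float(p["fovy"])
def az(u,v,z):
    o,d=wray(p,u,v,pos,rot);return o+d*(z-o[2])/d[2]
B=az(258.8,169.5,.0575);L=az(241.2,193.7,.0545);F=az(258.,163.7,.0235);P=az(55.5,146.7,.1695)
print(B,F,L,"dir",np.degrees(np.arctan2(*(L-B)[1::-1])),np.linalg.norm((L-B)[:2]));print("post",P, az(64.3,145,.1605))
t=robot.read_camera("top");s=robot.read_camera("scene")
for q in (t,s):
  print(proj(q,P),proj(q,B),proj(q,F))
save("crop3",np.hstack([cv2.resize(t["img"][170:220,250:300],(400,400),interpolation=cv2.INTER_CUBIC),cv2.resize(s["img"][160:210,235:285],(400,400),interpolation=cv2.INTER_CUBIC)]))
```

```text
[ 0.4574322  -0.16932244  0.0575    ] [ 0.45764353 -0.1685835   0.0235    ] [ 0.42368755 -0.15782453  0.0545    ] dir 161.1843296301903 0.035649732366585016
post [0.45272282 0.01259792 0.1695    ] [0.45372833 0.00914964 0.1605    ]
[271.083573  192.1440605] [324.67904307 194.4028693 ] [322.6609561  195.53263972]
[257.51354139 174.01099305] [287.52569714 183.60522788] [287.27582362 190.28609491]
```

View pics/crop3.png

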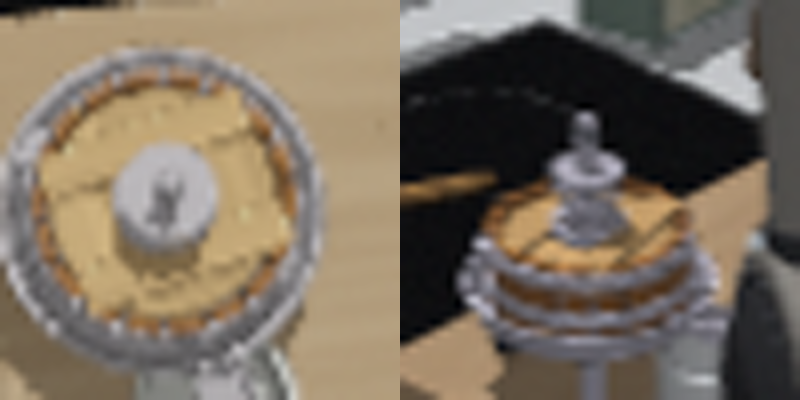

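apply_moves(motion="100 0.37 0.33 2 0 0 0;100 0 0 4 0 0 0.152;100 0 0 4 0 0 0.152;100 0 0 4 0 0 0.152;100 0 0 3 0 0 0.151;100 0 0 2 0 0 0;100 0 0 0.9 0 0 0;100 0 0 0 0 0 0;100 0 0 0 0 0 0")

```text
time: 4.22
tool_pos: [0.4585, -0.1691, 0.0285]
tool_rot: [3.141, -0.002, -0.328]
contact_force: [1.1, -0.4, 0.2]
opening: 0.0917
grip_force: 0.0
```

Run:
```python
from h import *
s=robot.observe();pos,rot=s["tool_pos"],s["tool_rot"];print(pos,rot,s["qpos"])
p=robot.read_camera("wrist");save("w2",cv2.resize(p["img"][60:384,80:432],(704,648))[:600])
```

```text
[ 0.45847562 -0.16914557  0.02853595] [ 3.14122155e+00 -1.68095234e-03 -3.28071153e-01] [-5.10381924e-01  5.38172454e-01  1.86005981e+00 -8.91149215e-05
  7.41640011e-01  1.38855153e+00]
```

View pics/w2.png

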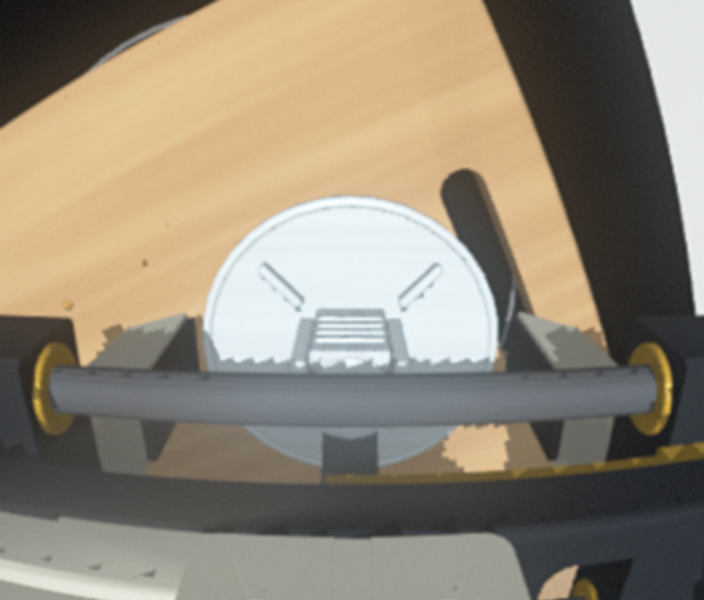

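The fingers straddle the hub squarely: cheek ribs toward the camera, lever on the far side. Closing on the flats and lifting.

apply_moves(motion="30 0 0 0 0 0 0;20 0 0 0 0 0 0;20 0 0 0 0 0 0;20 0 0 0 0 0 0;20 0 0 0 0 0 0;20 0 0 0 0 0 0;20 0 0 0 0 0 0;20 0 0 0 0 0 0;20 0 0 -1 0 0 0;20 0 0 -3 0 0 0;20 0 0 -4 0 0 0;20 0 0 -4 0 0 0;20 0 0 -4 0 0 0;20 0 0 -2 0 0 0;20 0 0 0 0 0 0;20 0 0 0 0 0 0", force=30)

```text
time: 6.28
tool_pos: [0.4572, -0.1685, 0.2068]
tool_rot: [-3.141, 0.002, -0.328]
contact_force: [-0.6, 0.2, -2.9]
opening: 0.0295
grip_force: 30.0
```

Run:
```python
from h import *
s=robot.observe();pos,rot=s["tool_pos"],s["tool_rot"];print(pos,rot,s["opening"],s["grip_force"])
p=robot.read_camera("wrist")
for t in ("press","post_tip"):print(t,[(q["centre"],q["score"]) for q in robot.search_frame(t,p)][:2])
P=[.4525,.012,.1695]
print("post px",wproj(p,P,pos,rot))
# displacement to post in tool axes
R=Ro.from_euler("xyz",rot).as_matrix();print(R.T@(np.array([P[0],P[1],pos[2]])-pos)*100)
```

```text
[ 0.45720196 -0.16847884  0.20683609] [-3.14135222e+00  1.70208479e-03 -3.28156050e-01] 0.02952515605835721 29.99916583299637
press [([0.4837, -0.0041, 0.1015], 0.79)]
post_tip [([0.4833, -0.0002, 0.1031], 0.63)]
post px [ 68.76861274 273.52480238]
[-6.26189386e+00 -1.69332708e+01  1.47296827e-02]
```

apply_moves(motion="20 -1.7 -2.2 0 0 0 0;20 -1.7 -2.2 0 0 0 0;20 -1.7 -2.2 0 0 0 0;20 -1.7 -2.2 0 0 0 0;20 -1.7 -2.2 0 0 0 0;20 0 0 0 0 0 0;20 0 0 0 0 0 0;20 0 0 0 0 0 0")

```text
time: 7.42
tool_pos: [0.4131, -0.038, 0.2075]
tool_rot: [3.141, 0.0, -0.329]
contact_force: [0.7, -0.4, -2.0]
opening: 0.0299
grip_force: 30.0
```

Run:
```python
from h import *
s=robot.observe();pos,rot=s["tool_pos"],s["tool_rot"];print(pos,rot,s["opening"],s["grip_force"])
p=robot.read_camera("wrist")
np.savez("w3.npz",img=p["img"],pos=pos,rot=rot,fovy=p["fovy"],cx=p["cx"],cy=p["cy"],hand_eye=p["hand_eye"])
P=[.4525,.012,.1695]
print("post px",wproj(p,P,pos,rot))
R=Ro.from_euler("xyz",rot).as_matrix()
for x,y,z in ((.045,0,.005),(.0,.045,.005),(0,-.045,.005)): print(wproj(p,pos+R@np.array([x,y,z]),pos,rot))
save("w3",cv2.resize(p["img"][100:290,110:360],(800,608),interpolation=cv2.INTER_CUBIC)[:600])
```

```text
[ 0.41313185 -0.03798601  0.207498  ] [ 3.14134409e+00  1.37311592e-04 -3.29038943e-01] 0.02987918474209307 29.998962879180908
post px [170.44183374 182.91215354]
[255.65566769 155.58886849]
[329.14202403 229.35813914]
[182.23926521 229.39478172]
```

View pics/w3.png

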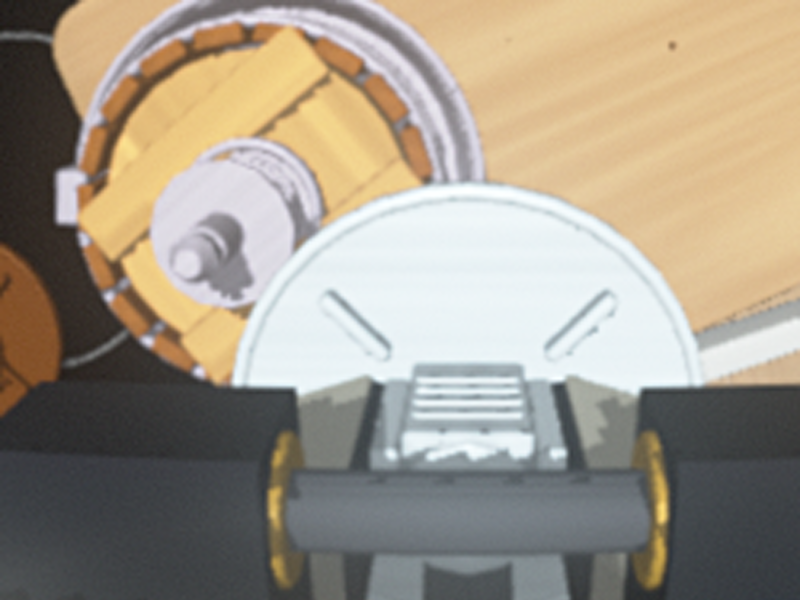

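The post tip is at wrist pixel (168.1,182.2). The flange's front edge is at v=156.9 and its sides at u=182.5 and 328.8, so the hub sits centred in the jaws.

Run:
```python
from h import *
p=dict(np.load("w3.npz"));pos,rot=p["pos"],p["rot"];p["fovy"]=float(p["fovy"])
R=Ro.from_euler("xyz",rot).as_matrix()
o,d=wray(p,168.1,182.2,pos,rot);P=o+d*(.1695-o[2])/d[2]
o,d=wray(p,255.6,156.9,pos,rot);F=o+d*(pos[2]-.005-o[2])/d[2]
print(P,R.T@(P-pos)*100,R.T@(F-pos)*100)
```

```text
[0.45354844 0.01344645 0.1695    ] [ 2.16340306 -6.17426897  3.79796839] [ 4.42573485e+00 -3.13959612e-03  4.99391535e-01]
```

apply_moves(motion="20 0.56 -1.53 0 0 0 0;20 0.56 -1.53 0 0 0 0;20 0.56 -1.53 0 0 0 0;20 0.56 -1.54 0 0 0 0;20 0 0 0 0 0 0;20 0 0 0 0 0 0;20 0 0 0.8 0 0 0;20 0 0 0.8 0 0 0;20 0 0 0.8 0 0 0;20 0 0 0.4 0 0 0;20 0 0 0.4 0 0 0;20 0 0 0 0 0 0;20 0 0 0 0 0 0")

```text
time: 9.1
tool_pos: [0.454, 0.0135, 0.1759]
tool_rot: [-3.142, -0.0, -0.328]
contact_force: [-0.4, 0.3, -1.9]
opening: 0.0299
grip_force: 30.0
```

Run:
```python
from h import *
s=robot.observe();print(s["tool_pos"],s["tool_rot"],s["contact_force"],s["torque"])
t=robot.read_camera("top");q=robot.read_camera("scene")
save("c5",np.hstack([cv2.resize(t["img"][160:230,235:305],(400,400),interpolation=cv2.INTER_CUBIC),cv2.resize(q["img"][140:210,225:295],(400,400),interpolation=cv2.INTER_CUBIC)]))
```

```text
[0.45398002 0.01349546 0.17586982] [-3.1415921e+00 -4.4150350e-04 -3.2815314e-01] [-0.36988264  0.302241   -1.90695677] [ 0.05364533 -0.00422811  0.00235699]
```

apply_moves(motion="20 0 0 0.3 0 0 0;20 0 0 0.3 0 0 0;20 0 0 0.3 0 0 0;20 0 0 0.3 0 0 0;20 0 0 0 0 0 0;20 0 0 0 0 0 0")

```text
time: 9.95
tool_pos: [0.4539, 0.0135, 0.1637]
tool_rot: [3.142, -0.0, -0.328]
contact_force: [-0.3, 0.5, -1.8]
opening: 0.0294
grip_force: 30.0
```

apply_moves(motion="20 0 0 0.4 0 0 0;20 0 0 0.4 0 0 0;20 0 0 0.4 0 0 0;20 0 0 0 0 0 0;20 0 0 0.2 0 0 0;20 0 0 0 0 0 0;20 0 0 0 0 0 0;20 0 0 0 0 0 0")

```text
time: 10.95
tool_pos: [0.454, 0.0134, 0.1499]
tool_rot: [3.142, -0.001, -0.328]
contact_force: [-1.1, -0.0, 0.6]
opening: 0.0305
grip_force: 30.0
```

apply_moves(motion="50 0 0 0 0 0 0;100 0 0 0 0 0 0;100 0 0 0 0 0 0;100 0 0 0 0 0 0;100 0 0 -0.5 0 0 0;100 0 0 0 0 0 -0.157;100 0 0 0 0 0 -0.157;100 0 0 0 0 0 -0.157;100 0 0 0 0 0 -0.157;100 0 0 0 0 0 -0.157;100 0 0 0 0 0 -0.157;100 0 0 0 0 0 -0.157;100 0 0 0 0 0 -0.157;100 0 0 0 0 0 -0.157;100 0 0 0 0 0 -0.157;100 0 0 0 0 0 0;100 0 0 0 0 0 0")

```text
time: 13.08
tool_pos: [0.4539, 0.0135, 0.1549]
tool_rot: [3.141, 0.0, 1.239]
contact_force: [0.8, -0.3, -1.0]
opening: 0.0918
grip_force: 0.0
```

Run:
```python
from h import *
s=robot.observe();pos,rot=s["tool_pos"],s["tool_rot"];print(pos,rot,s["contact_force"])
p=robot.read_camera("wrist");R=Ro.from_euler("xyz",rot).as_matrix()
for z in (.0985+.0175-.006*0+.0295,): pass
P=np.array([.4538,.0133,0]);
for h in (.1455,):
  for a in (0,90,180,270):
    print(a,wproj(p,P+[0,0,h]+R@np.array([.045*np.cos(np.radians(a)),.045*np.sin(np.radians(a)),0]),pos,rot))
print("rim",wproj(p,P+[0,0,.1795],pos,rot),"tip",wproj(p,P+[0,0,.1695],pos,rot))
print([(q["centre"],q["score"]) for q in robot.search_frame("lever_tip",p)])
t=robot.read_camera("top");q=robot.read_camera("scene")
a=cv2.resize(p["img"][90:310,110:410],(800,587))
b=cv2.resize(q["img"][145:205,230:290],(240,240),interpolation=cv2.INTER_CUBIC)
c=cv2.resize(t["img"][165:225,240:300],(240,240),interpolation=cv2.INTER_CUBIC)
a[-240:,:240]=b;a[-240:,-240:]=c
save("w5",a)
```

```text
[0.45388842 0.01349562 0.15486538] [3.14132176e+00 2.61845520e-05 1.23880471e+00] [ 0.80354074 -0.32120132 -0.953189  ]
0 [255.44370883 154.33992923]
90 [327.38902203 226.60149944]
180 [255.53088365 288.14027349]
270 [183.62807122 226.61074623]
rim [255.42408635 252.95201685] tip [255.44454146 244.41201946]
[([0.4304, 0.0274, 0.1603], 0.73), ([0.458, 0.1771, 0.0328], 0.68)]
```

View pics/w5.png

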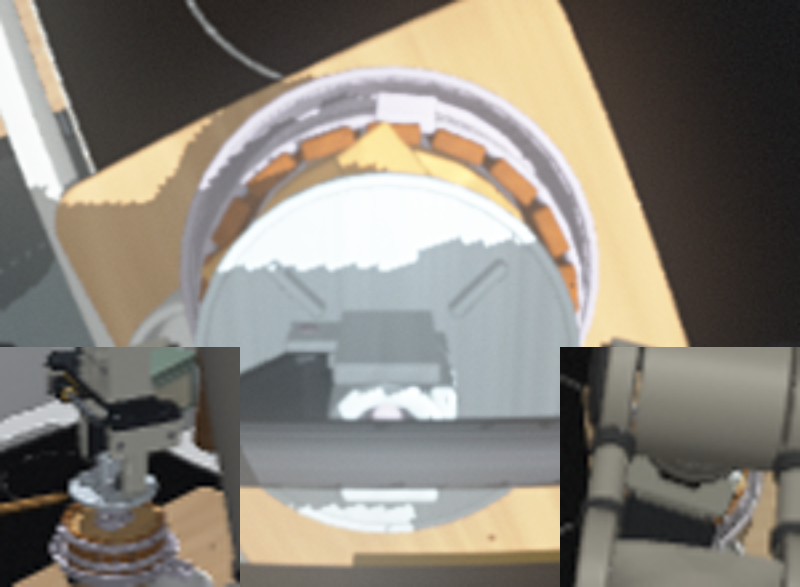

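The hub sits level on the spring, with its flange edge where predicted and the lever toward tool -y. I'll narrow to a straddle, then touch down on the flange.

apply_moves(motion="100 0 -0.55 0 0 0 0;61 0 -0.55 0 0 0 0;61 0 0 0 0 0 0;61 0 0 0 0 0 0;61 0 0 0 0 0 0;61 0 0 0.3 0 0 0;61 0 0 0.3 0 0 0;61 0 0 0.2 0 0 0;61 0 0 0 0 0 0;61 0 0 0 0 0 0", force=20)

```text
time: 14.52
tool_pos: [0.4435, 0.017, 0.1467]
tool_rot: [3.141, 0.0, 1.242]
contact_force: [1.0, 0.3, 0.8]
opening: 0.0555
grip_force: 0.0
```

apply_moves(motion="61 0 0 0.2 0 0 0;61 0 0 0.2 0 0 0;61 0 0 0.2 0 0 0;61 0 0 0 0 0 0;61 0 0 0 0 0 0")

```text
time: 15.15
tool_pos: [0.4436, 0.017, 0.1408]
tool_rot: [3.141, -0.0, 1.242]
contact_force: [0.3, -1.0, 1.9]
opening: 0.0561
grip_force: 1.1
```

apply_moves(motion="61 0 0 0.3 0 0 0;61 0 0 0.3 0 0 0;61 0 0 0.3 0 0 0;61 0 0 0.3 0 0 0;61 0 0 0.25 0 0 0;61 0 0 0 0 0 0;61 0 0 0 0 0 0;61 0 0 0 0 0 0;61 0 0 0 0 0 0")

```text
time: 16.27
tool_pos: [0.4436, 0.017, 0.1264]
tool_rot: [3.141, -0.0, 1.242]
contact_force: [0.7, 0.2, 6.9]
opening: 0.0562
grip_force: 3.3
```

Run:
```python
from h import *
s=robot.observe();pos,rot=s["tool_pos"],s["tool_rot"];print(pos,rot,s["contact_force"],s["torque"],s["opening"])
p=robot.read_camera("wrist");R=Ro.from_euler("xyz",rot).as_matrix()
P=np.array([.4538,.0133,0])
print("flange front",wproj(p,P+[0,0,.1265]+R@np.array([.045,0,0]),pos,rot),wproj(p,P+[0,0,.1455]+R@np.array([.045,0,0]),pos,rot))
print([(q["centre"],q["score"]) for q in robot.search_frame("lever_tip",p)][:2])
a=cv2.resize(p["img"][120:310,130:380],(800,608))[:600]
q=robot.read_camera("scene")
b=cv2.resize(q["img"][145:205,230:290],(260,260),interpolation=cv2.INTER_CUBIC);a[:260,:260]=b
save("w6",a)
```

```text
[0.44364352 0.01700873 0.1263847 ] [ 3.14089887e+00 -5.42355347e-05  1.24180488e+00] [0.66382235 0.22311516 6.90038312] [-0.04373911 -0.08278176 -0.0065361 ] 0.05617089830105858
flange front [275.37493283 157.00418877] [277.93899463 163.23972666]
[([0.434, 0.0287, 0.1362], 0.85), ([0.4574, 0.1757, 0.0308], 0.55)]
```

View pics/w6.png

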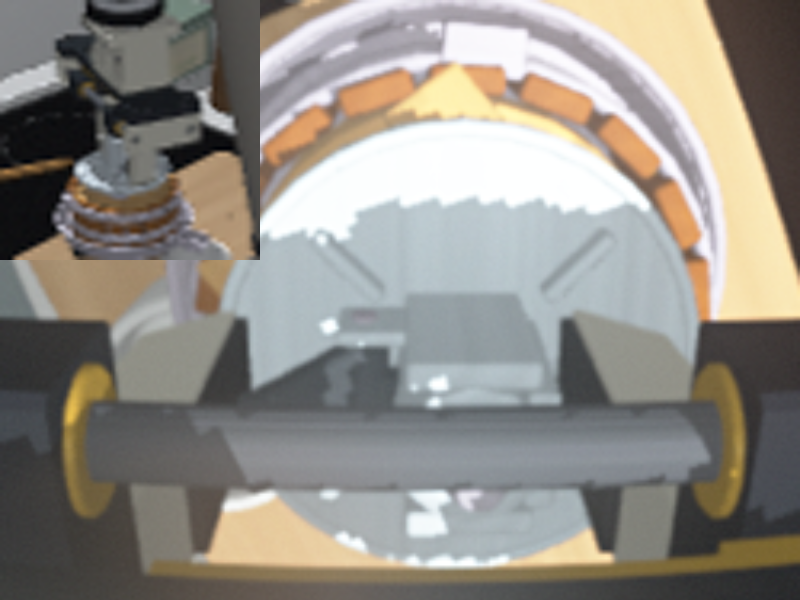

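The hub is down, with TCP z at 0.1264 against a target of 0.1265 and the spring pushing about 7 N. The lever is still leaning out to the left, inside the fingers. Next I'll close while shifting toward the cheek.

apply_moves(motion="57 0 0.11 0 0 0 0;53 0 0.11 0 0 0 0;49 0 0.11 0 0 0 0;45 0 0.12 0 0 0 0;42 0 0.1 0 0 0 0;42 0 0 0 0 0 0;42 0 0 0 0 0 0;42 0 0 0 0 0 0", force=40)

```text
time: 17.42
tool_pos: [0.4471, 0.0156, 0.1257]
tool_rot: [-3.138, 0.001, 1.242]
contact_force: [-3.0, 1.1, 6.4]
opening: 0.0387
grip_force: 3.4
```

apply_moves(motion="40 0 0.06 0 0 0 0;38 0 0.06 0 0 0 0;36 0 0.05 0 0 0 0;34 0 0 0 0 0 0;32 0 0 0 0 0 0;30 0 0 0 0 0 0;30 0 0 0 0 0 0;30 0 0 0 0 0 0;30 0 0 0 0 0 0", force=50)

```text
time: 18.55
tool_pos: [0.449, 0.015, 0.126]
tool_rot: [-3.139, 0.0, 1.242]
contact_force: [-3.2, 0.7, 7.6]
opening: 0.0335
grip_force: 50.6
```

Run:
```python
from h import *
s=robot.observe();pos,rot=s["tool_pos"],s["tool_rot"];print(pos,rot,s["contact_force"],s["opening"],s["grip_force"])
p=robot.read_camera("wrist");R=Ro.from_euler("xyz",rot).as_matrix()
P=np.array([.4535,.0133,0])
for h in (.1225,.1265,.1305):
  print(h,[wproj(p,P+[0,0,h]+R@np.array(o),pos,rot).round(1).tolist() for o in ([.045,0,0],[0,.045,0],[0,-.045,0])])
a=cv2.resize(p["img"][130:317,130:380],(800,598),interpolation=cv2.INTER_CUBIC)
q=robot.read_camera("scene")
a[:260,:260]=cv2.resize(q["img"][145:195,235:285],(260,260),interpolation=cv2.INTER_CUBIC)
save("w7",a)
```

```text
[0.4490054  0.0149837  0.12597652] [-3.13902769e+00  4.98591907e-04  1.24186409e+00] [-3.16080236  0.65044668  7.6429232 ] 0.03354383022892122 50.57590631869971
0.1225 [[264.2, 155.8], [337.1, 230.0], [189.1, 230.3]]
0.1265 [[264.3, 156.9], [338.8, 232.6], [187.7, 233.0]]
0.1305 [[264.5, 158.1], [340.5, 235.3], [186.3, 235.7]]
```

View pics/w7.png

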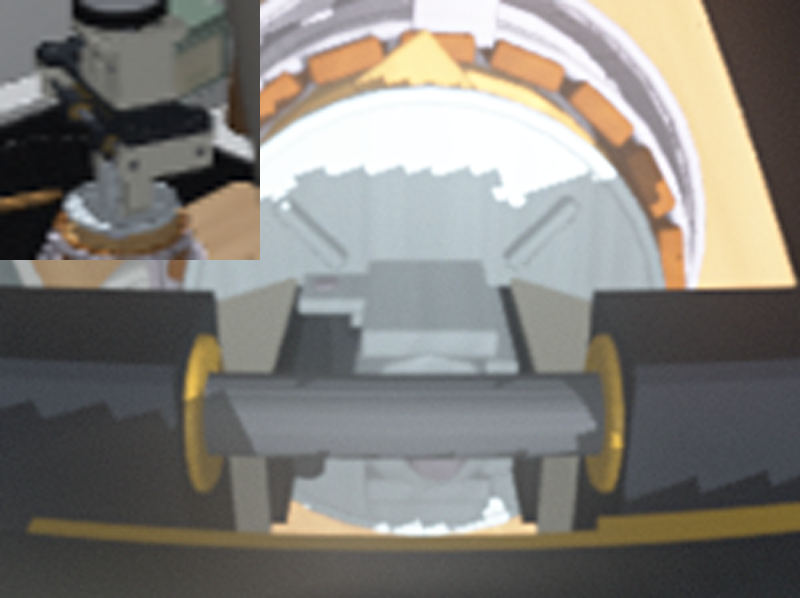

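The hub and lever are gripped shut. The flange edge at v=156.9 matches the predicted mark height of 0.1265 m. Handing in.

```bash
python3 -c "
from cell import robot
print(robot.hand_in())"
```

```text
the job is handed in; nothing more can be done
None
```

I handed the job in with the hub on the post at the groove height, measured about 0.5 mm below the groove's middle. The lever is squeezed shut (33.5 mm across) and the fingers still hold hub and lever at about 50 N; the hand-in returned no verdict.

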